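# Roll the long vial to the reader

### The job

Two vial readers stand side by side on the lab bench, each with a straight track in front of it and a glass vial lying across the track. Pick up the black paddle and, holding it, push the longer vial gently so that it rolls along its wide track until it drops into the shallow recess right in front of the reader; do not touch either vial with the gripper or lift the vial out of the track, and leave the shorter vial where it lies. Then stand the paddle back on its two feet on the bench and let go.

Things in the scene. Friction and masses are not known exactly. Their poses are not given: they have to be found in the camera images.
- paddle: Black plastic paddle like a small bridge, 90 g: a level bar between two upright plates 56 mm high and 8 mm thick, 120 mm long in all. Origin: on the bench under the bar's middle; x runs along the bar to the wider plate (the blade, 50 mm wide, pushing face at x = +60 mm; rear foot 36 mm wide, to x = -60 mm), z up. Bar: 16 mm wide, z = 40 to 56 mm; grip it across at its middle from above.
- vial: The longer vial: amber glass, white cap, a cylinder 28 mm in diameter, 61 mm long, 30 to 65 g, lying across the wide track, free to roll. Origin: its centre; y is its axis. It starts 100 to 170 mm before the recess's middle. Once its centre is past the recess's 2 mm step it drops in and stays.
- bay (a point): Middle of the wide track's recess, on its floor, 10 mm above the bench; x along the track to the reader, z up. Recess: x = -22 mm (2 mm step up to the level track floor) to +22 mm (face of the white reader, 52 mm high over the bench, 60 mm deep). Track floor runs back to its open end, x = -232 mm. Side walls: inner faces y = +-33.5 mm, 6 mm thick, tops 16 mm above this point.
- short_vial: The shorter vial, to be left alone: alike but 22 mm in diameter and 45 mm long, lying across the narrower track (51 mm between its walls), which is parallel to the wide one, 150 mm away centre to centre on either side. Origin: its centre; y is its axis.

How it is judged:
On the way, in this order (a step that is already met when the one before it is completed fails the run):
1. the paddle is held in the gripper, lifted clear of the bench (contact force between the fingers and paddle above 1 N and height (world z) of paddle above 0.012 m), for 0.2 s.
2. with the paddle still held, the longer vial has been rolled into the recess (x of vial in the frame of bay between -0.015 and 0.015 m and y of vial in the frame of bay between -0.012 and 0.012 m and z of vial in the frame of bay below 0.0155 m and angle between the y axis of vial and the y axis of bay, either way round below 0.21 rad and contact force between the fingers and paddle above 1 N), for 0.1 s.
At the end, for the whole second after the job is handed in: The longer vial rests in the recess of the wide track: centre within 15 mm of its middle along the track and 12 mm across, square across the track within 12 degrees. The paddle stands still and released on both feet on the bench (height within 6 mm, level within 7 degrees) (x of vial in the frame of bay between -0.015 and 0.015 m and y of vial in the frame of bay between -0.012 and 0.012 m and z of vial in the frame of bay below 0.0155 m and angle between the y axis of vial and the y axis of bay, either way round below 0.21 rad and linear speed of each of vial, paddle below 0.02 m/s and height (world z) of paddle between -0.004 and 0.006 m and angle between paddle's own z axis and vertical below 0.12 rad); the robot touches nothing.
It fails at once if the gripper or arm touches a vial (contact force between any of the fingers, the arm and vial above 0.3 N or contact force between any of the fingers, the arm and short_vial above 0.3 N).
It fails at once if the longer vial leaves its track floor (rises more than 15 mm) (z of vial in the frame of bay above 0.031 m).
It fails at once if the longer vial is rolled roughly, faster than 0.4 m/s (linear speed of vial above 0.4 m/s).
It fails at once if the paddle presses on the longer vial with more than 25 N (contact force between paddle and vial above 25 N).
It fails at once if the shorter vial is moved more than 15 mm (distance of short_vial from where it was at the start of the episode above 0.015 m).
It also fails if it takes over 53 s, if anything falls off the work surface, if the arm or the gripper's body presses on something with over 40 N, if the wrist force passes 120 N, or if a joint passes its speed limit or range.

### The arm

A 7-joint arm with a two-finger parallel gripper is mounted at the origin on the work surface. World frame = base frame: x ahead of the robot, y to its left, z up, the work surface at z = 0. Lengths are in m, angles in rad, forces in N, time in s.
With the tool pointing down it reaches from about 0.425 to 0.95 m from the base axis. Payload 16.7 kg.
Tool frame: the origin (TCP) lies on the front face of the gripper's body, between the roots of the fingers; the fingertips stand 97 mm ahead of it and the grasp point (between the pads) lies 78 mm ahead of it; z points along the fingers, y is the line along which they close (so a half turn about z gives the same grasp; the last joint's range is limited). The gripper opens to 94 mm and grips with 3 to 60 N. Pads are 16 mm wide; open, the fingers measure 119 mm over their backs; the gripper's body (75 mm by 177 mm) begins 78 mm behind the grasp point.
Start: joints at [1.188, 0.426, 0.074, 1.606, -0.034, 1.111, -0.067], TCP at [0.156, -0.657, 0.303] pointing down, gripper open.
Joint ranges: [-2.85, 2.85], [-0.5, 2.14], [-1.23, 1.37], [0.21, 2.46], [-1.02, 4.16], [0.16, 2.05], [-2.73, 2.73]. Speed limits (rad/s): [1.89, 1.89, 2.39, 2.39, 3.01, 3.01, 3.01].

### API

Orientations are given as a unit quaternion [x, y, z, w].
In Python, from workcell import env gives the robot as it stands.
- The arm moves only by the shell command python3 drive.py 'ROWS' [OPENING]. ROWS is rows parted by semicolons, their numbers by spaces, 1 to 10 of them, each of 6 numbers: dx, dy, dz in m, then a rotation vector rx, ry, rz in rad; each row is the pose to reach, as a shift and turn from the pose commanded when the command began, along the tool's axes at that moment; what a row does not reach only later rows make up. A row lasts 1/8 s, in which the tool goes at most 0.0625 m and 0.188 rad, less where a joint would pass 70% of its speed; a pose out of reach is approached as far as the arm can. OPENING is the finger opening in m, set as the command begins (- or left out keeps the last). The fingers move at their own pace and stop on an object; the grip force is fixed at half the most. Time passes only in rows, so rows that do not move let the fingers close. It prints the time, the measured TCP pose, the force, the opening and the grip force at its end.
- env.get_state(): the state, without advancing time (a new reading comes with each control period).
- env.camera(name): name is "side" or "top" or "wrist"; returns a dict with "image" (384x512x3 uint8, blue, green, red), "intrinsics" (3x3 intrinsics, pixels), "origin" and "rotation" of the camera in the world. Camera axes: x right, y down, z forward; pixel columns grow to the right and rows downward; lengths in m; the calibration is good to about 2 mm. A picture is of the moment at which its call begins. There is no depth.
- env.sign_off(): hands the job in; it is judged then, once.
The state is a dict: "clock": time; "joints": joint angles; "joint_velocities": joint speeds; "joint_efforts": joint torques, N m; "position": TCP position; "tool_rot": TCP orientation; "force": force on the tool from outside, world axes, zero at the start; "wrist_torque": the same for the moment, N m; "grip_width": finger opening in m; "gripper_force": force on a finger pad.
Only numpy, scipy, OpenCV 4.12 (cv2) and the standard library are available. Lean on these libraries where they do the work, as an engineer would, in place of code of your own. Each camera call takes 0.05 s, during which the arm holds its last target. There are 200 camera calls.

## Working session

There is one attempt and no reset: what is moved stays moved. The work goes in short steps, Python scripts to look and compute and a shell command to move; the robot and the scene stay as the last step left them, time stands still between calls to the robot, and variables do not carry over. Pictures are saved under pics/ and viewed, at most 10 in all, crops included, and the job is handed in when it is done.

```bash
ls; mkdir -p pics; python3 - <<'E'
from workcell import env
import cv2,numpy as np
s=env.get_state();print(s['clock'],s['position'],s['tool_rot'],s['grip_width'])
for n in('top','side'):
    c=env.camera(n);cv2.imwrite(f'pics/{n}0.png',c['image']);print(n,c['intrinsics'].tolist(),c['origin'],c['rotation'].tolist())
E
```

```text
drive.py
pics
workcell.py
0.0 [ 0.15564333 -0.65648221  0.3019742 ] [ 9.93232413e-01  1.16141955e-01 -1.08223010e-04 -6.39393894e-04] 0.09366252753018364
top [[351.91968896547615, 0.0, 252.67736242210717], [0.0, 351.91968896547615, 186.5088462433431], [0.0, 0.0, 1.0]] [ 0.4378404  -0.07866507  0.72823594] [-0.6973154656090129, 0.7132351760131184, -0.05724204244743388, 0.04207224377743468]
side [[408.4183123555318, 0.0, 260.0351283211179], [0.0, 408.4183123555318, 190.80361479451344], [0.0, 0.0, 1.0]] [ 0.06607818 -0.53562492  0.51020914] [0.818269137829618, -0.3423656122249773, 0.18874662989668398, -0.42142154114856806]
```

View pics/top0.png

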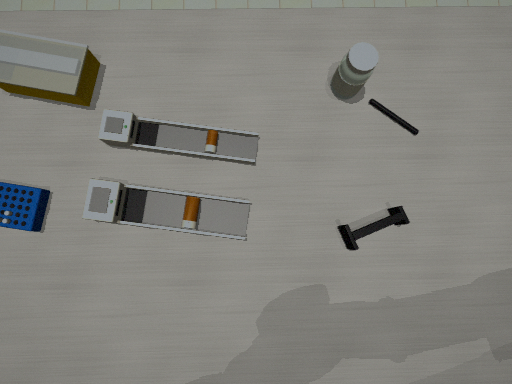

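View pics/side0.png

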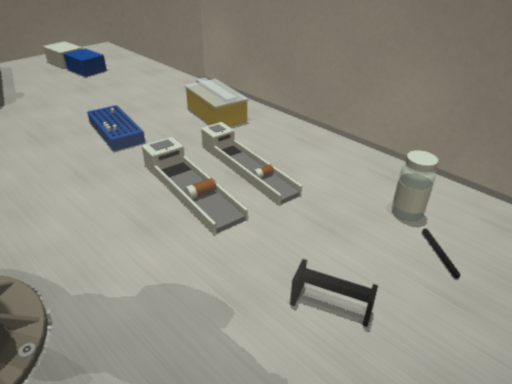

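Top view: wide track with reader at (102,200), long vial at (191,211), open end near (250,220). The paddle's blade is at (348,237) and its rear foot at (400,216). The narrow track is above, with its vial at (211,141). In the side view the paddle stands upright at (335,290), with a free pen and bottle behind it.

```bash
cat > h.py <<'E'
import numpy as np,cv2
from scipy.spatial.transform import Rotation as R
def ray(c,px,z):
    """cast pixels (N,2) onto plane at height z"""
    px=np.atleast_2d(np.asarray(px,float));M=np.asarray(c['rotation'],float)
    M=R.from_quat(M).as_matrix() if M.size==4 else M
    d=np.c_[px,np.ones(len(px))]@np.linalg.inv(c['intrinsics']).T@M.T
    o=np.asarray(c['origin']);return o+d*((z-o[2])/d[:,2])[:,None]
def proj(c,P):
    M=R.from_quat(c['rotation']).as_matrix() if np.size(c['rotation'])==4 else c['rotation']
    q=(np.atleast_2d(P)-c['origin'])@M@np.asarray(c['intrinsics']).T
    return q[:,:2]/q[:,2:]
E
python3 - <<'E'
from workcell import env
from h import *
c=env.camera('top');im=c['image'];np.save('pics/top.npy',c,allow_pickle=True)
a=cv2.resize(im[170:250,80:260],None,fx=4.4,fy=4.4,interpolation=cv2.INTER_CUBIC)
b=cv2.resize(im[195:260,330:420],None,fx=3.5,fy=3.5,interpolation=cv2.INTER_CUBIC)
o=np.zeros((a.shape[0]+b.shape[0],a.shape[1],3),np.uint8);o[:a.shape[0]]=a;o[a.shape[0]:,:b.shape[1]]=b
cv2.imwrite('pics/crop.png',o);print(o.shape)
# paddle
m=(im.max(2)<45).astype(np.uint8);m[:, :330]=0;m[:195]=0;m[260:]=0;m[:,420:]=0
k=np.argwhere(m)[:,::-1];P=ray(c,k,.056)
print('paddle mask n',len(k),'rect',cv2.minAreaRect(P[:,:2].astype(np.float32)))
# orange vials
hsv=cv2.cvtColor(im,cv2.COLOR_BGR2HSV)
o=((hsv[...,0]<18)&(hsv[...,1]>150)&(hsv[...,2]>60)).astype(np.uint8)
n,l,st,ce=cv2.connectedComponentsWithStats(o)
for i in range(1,n):
    if st[i,4]>20:
        r=cv2.minAreaRect(np.argwhere(l==i)[:,::-1].astype(np.float32));print(st[i],ce[i],r,ray(c,ce[i],.024))
E
```

```text
(580, 792, 3)
paddle mask n 905 rect ((0.448411226272583, -0.32507067918777466), (0.05088721960783005, 0.1330033391714096), 17.355449676513672)
[206 130  12  16 134] [211.74626866 136.94776119] ((211.58108520507812, 137.01351928710938), (9.370742797851562, 14.631509780883789), 9.462321281433105) [[ 0.64208991 -0.01325441  0.024     ]]
[184 196  16  25 283] [190.97526502 208.00353357] ((190.9420166015625, 208.17942810058594), (12.396177291870117, 23.856794357299805), 10.784297943115234) [[0.49659079 0.02925685 0.024     ]]
```

View pics/crop.png

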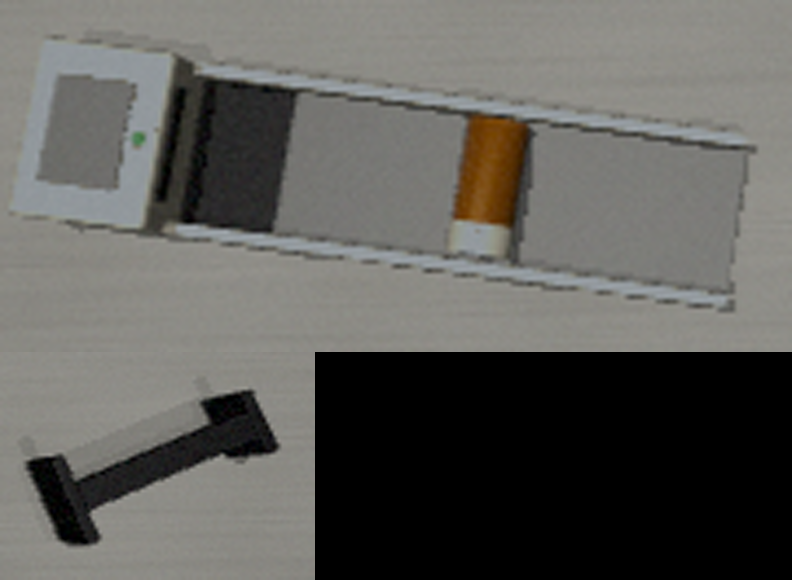

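The crop shows the step edge at (297,93)-(276,230), the floor's open end at (748,150)-(730,298), and the wall-top stripes. It also shows the paddle's bar, with the blade at lower left. I'll cast these onto their heights next.

```bash
cat > m.py <<'E'
from h import *
c=np.load('pics/top.npy',allow_pickle=True).item();im=c['image']
f=lambda L,s,o:(np.array(L,float)+.5)/s-.5+np.array(o)
T=lambda L,z:ray(c,f(L,4.4,(80,170)),z)[:,:2]
up=T([(215,72),(740,139)],.026);lo=T([(190,232),(725,302)],.026)
st=T([(297,93),(276,230)],.012);en=T([(748,150),(730,298)],.012);rd=T([(192,62),(148,225)],.052)
d=lambda v:v/np.linalg.norm(v)
ax=d(d(up[0]-up[1])+d(lo[0]-lo[1]));n=np.array([-ax[1],ax[0]])
print('track yaw',np.degrees(np.arctan2(ax[1],ax[0])),[np.degrees(np.arctan2(*(w[0]-w[1])[::-1])) for w in(up,lo)])
print('wall spacing (73mm)',(up.mean(0)-lo.mean(0))@n,'len step-end (210)',(st.mean(0)-en.mean(0))@ax,'face-step(44)',(rd.mean(0)-st.mean(0))@ax)
lat=(up.mean(0)+lo.mean(0))/2@n
lon=np.mean([st.mean(0)@ax+.022,en.mean(0)@ax+.232,rd.mean(0)@ax-.022]);bay=ax*lon+n*lat
print('bay',bay)
v=ray(c,[[191,208]],.026)[0,:2]-bay;print('amber vial along,across',v@ax,v@n)
cols=np.arange(356,380);m=(im.max(2)<60)
pts=[(x,np.mean(np.flatnonzero(m[200:255,x])+200)) for x in cols]
B=ray(c,pts,.056)[:,:2];vx,vy,x0,y0=cv2.fitLine(B.astype(np.float32),cv2.DIST_L2,0,.01,.01).ravel()
pa=np.array([vx,vy])*np.sign(vy);p0=np.array([x0,y0]);print('paddle yaw',np.degrees(np.arctan2(pa[1],pa[0])))
k=np.argwhere(m[195:260,330:420])[:,::-1]+[330,195]
hi=(ray(c,k,0)[:,:2]-p0)@pa;lw=(ray(c,k,.056)[:,:2]-p0)@pa
print('ends',np.percentile(hi,99.7),np.percentile(lw,.3),'len(120)')
mid=p0+pa*(np.percentile(hi,99.7)+np.percentile(lw,.3))/2;print('paddle',mid)
print('width of bar(16)',np.median([m[200:255,x].sum() for x in cols])*.672/351.9*abs(pa[1]))
E
python3 m.py
```

```text
track yaw 81.34159690651806 [np.float64(81.43708755082598), np.float64(81.24610626221012)]
wall spacing (73mm) -0.07326687939270206 len step-end (210) 0.2104677820717298 face-step(44) 0.039507523408656875
bay [0.50518133 0.14479734]
amber vial along,across -0.11589271880434436 -0.008795648131359303
paddle yaw 114.80277
ends 0.03710593811572098 -0.07990345218686463 len(120)
paddle [ 0.45387384 -0.33090403]
width of bar(16) 0.017334835283388368
```

```bash
cat > go.py <<'E'
# print shift/turn (tool axes) to TCP target x y z with tool x at yaw deg, tool pointing down
import sys
from workcell import env
from h import *
def delta(p,yaw):
    s=env.get_state();q=R.from_quat(s['tool_rot'])
    t=np.radians(yaw);tg=R.from_matrix(np.array([[np.cos(t),np.sin(t),0],[np.sin(t),-np.cos(t),0],[0,0,-1]]))
    print('clock',s['clock'],'pos',s['position'].round(4),'d',q.inv().apply(np.array(p)-s['position']).round(4),'r',(q.inv()*tg).as_rotvec().round(4))
if __name__=='__main__': 
    a=list(map(float,sys.argv[1:]));delta(a[:3],a[3])
E
python3 go.py .4539 -.3309 .25 114.8
```

```text
clock 0.15 pos [ 0.1556 -0.6566  0.3021] d [ 0.3653 -0.248   0.0524] r [-8.0000e-04 -8.0000e-04 -1.7709e+00]
```

```bash
python3 drive.py '0.0365 -0.0248 0.005 0 0 -0.177;0.073 -0.05 0.01 0 0 -0.354;0.11 -0.074 0.015 0 0 -0.531;0.146 -0.099 0.02 0 0 -0.708;0.183 -0.124 0.026 0 0 -0.885;0.219 -0.149 0.031 0 0 -1.063;0.256 -0.174 0.037 0 0 -1.24;0.292 -0.198 0.042 0 0 -1.417;0.329 -0.223 0.047 0 0 -1.594;0.3653 -0.248 0.0524 -0.0008 -0.0008 -1.771' 0.094; python3 go.py .4539 -.3309 .25 114.8
python3 - <<'E'
from workcell import env
from h import *
c=env.camera('wrist');cv2.imwrite('pics/w1.png',c['image']);np.save('pics/w1.npy',c,allow_pickle=True);print(c['origin'],c['rotation'])
E
```

```text
clock: 1.4
position: [0.4547, -0.3301, 0.2501]
tool_rot: [0.536, 0.844, -0.0, 0.0]
force: [-0.4, -0.9, -0.3]
grip_width: 0.0937
gripper_force: 0.0
clock 1.4 pos [ 0.4547 -0.3301  0.2501] d [-0.0004 -0.0011  0.0001] r [-0.0001  0.001   0.0058]
[ 0.41979888 -0.25659055  0.33246025] [0.96621505 0.21522641 0.03096052 0.13837455]
```

View pics/w1.png

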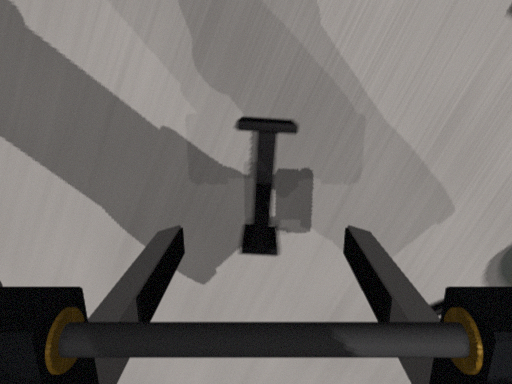

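The wrist view shows the paddle centred between the fingers: bar from (266,132) to (260,225), blade at the top (row ~120), rear foot at (260,238). I'll check the bar line numerically.

```bash
python3 - <<'E'
from h import *
c=np.load('pics/w1.npy',allow_pickle=True).item();g=c['image'].max(2)
pts=[]
for r in range(140,222,3):
    k=np.flatnonzero(g[r,240:285]<42)+240; pts.append((k.mean(),r,len(k)))
pts=np.array(pts);print(pts[::4].round(1).tolist())
B=ray(c,pts[:,:2],.056)[:,:2];vx,vy,x0,y0=cv2.fitLine(B.astype(np.float32),cv2.DIST_HUBER,0,.01,.01).ravel()
a=np.array([vx,vy])*np.sign(vy);n=np.array([-a[1],a[0]])
print('yaw',np.degrees(np.arctan2(a[1],a[0])),'lateral of est. mid vs line',(np.array([.4539,-.3309])-[x0,y0])@n)
for nm,px,z in(('blade outer top',[(267,119)],.056),('rear outer bottom',[(260,254)],0),('rear top outer',[(260,254)],.056),('blade bottom',[(267,119)],0)):
    print(nm,(ray(c,px,z)[0,:2]-[.4539,-.3309])@a)
E
```

```text
[[266.5, 140.0, 16.0], [265.0, 152.0, 15.0], [265.4, 164.0, 14.0], [264.0, 176.0, 15.0], [263.5, 188.0, 16.0], [262.0, 200.0, 15.0], [261.0, 212.0, 15.0]]
yaw 111.37914 lateral of est. mid vs line -8.029159720009989e-05
blade outer top 0.06295928866040237
rear outer bottom -0.08680092531555736
rear top outer -0.058430681367541204
blade bottom 0.05917788975597787
```

```bash
python3 go.py .4533 -.3295 .125 112
```

```text
clock 1.45 pos [ 0.4584 -0.325   0.2497] d [-0.0019 -0.0068  0.1247] r [ 0.0022 -0.0004  0.0698]
```

```bash
python3 drive.py '0 0 0 0 0 0;0 0 0 0 0 0;0 0 0 0 0 0'; python3 go.py .4533 -.3295 .125 112
```

```text
clock: 1.82
position: [0.4532, -0.3321, 0.2503]
tool_rot: [0.54, 0.842, -0.0, 0.0]
force: [0.2, 0.1, 0.3]
grip_width: 0.094
gripper_force: 0.0
clock 1.825 pos [ 0.4532 -0.3321  0.2503] d [0.0025 0.0012 0.1253] r [-0.0004  0.0012  0.0466]
```

```bash
python3 drive.py '0.0025 0.001 0.015 0 0 0.046;0.0025 0.001 0.035 0 0 0.046;0.0025 0.001 0.055 0 0 0.046;0.0025 0.001 0.075 0 0 0.046;0.0025 0.001 0.095 0 0 0.046;0.0025 0.001 0.11 0 0 0.046;0.0025 0.001 0.12 0 0 0.046;0.0025 0.001 0.125 0 0 0.046;0.0025 0.001 0.125 0 0 0.046' && python3 go.py .4533 -.3295 .125 112; python3 drive.py '0 0 0 0 0 0;0 0 0 0 0 0;0 0 0 0 0 0;0 0 0 0 0 0;0 0 0 0 0 0;0 0 0 0 0 0' 0.0; python3 go.py .4533 -.3295 .125 112
```

```text
clock: 2.95
position: [0.4539, -0.3286, 0.1253]
tool_rot: [0.558, 0.83, -0.0, 0.0]
force: [-0.2, 0.1, 0.1]
grip_width: 0.094
gripper_force: 0.0
clock 2.95 pos [ 0.4539 -0.3286  0.1253] d [-0.0006 -0.0009  0.0003] r [-0.0001  0.0009  0.0029]
clock: 3.7
position: [0.4539, -0.3286, 0.1253]
tool_rot: [0.558, 0.83, -0.0, 0.0]
force: [-0.7, 0.5, -1.3]
grip_width: 0.0377
gripper_force: 0.0
clock 3.7 pos [ 0.4539 -0.3286  0.1253] d [-0.0006 -0.0009  0.0003] r [-0.      0.0009  0.0031]
```

```bash
python3 drive.py '0 0 0 0 0 0;0 0 0 0 0 0;0 0 0 0 0 0;0 0 0 0 0 0;0 0 0 0 0 0' - ; python3 drive.py '0 0 -0.005 0 0 0;0 0 -0.02 0 0 0;0 0 -0.035 0 0 0;0 0 -0.045 0 0 0;0 0 -0.05 0 0 0;0 0 -0.05 0 0 0'
python3 - <<'E'
from workcell import env
from h import *
from go import delta
c=env.camera('wrist');cv2.imwrite('pics/w2.png',c['image']);np.save('pics/w2.npy',c,allow_pickle=True)
t=np.radians(81.34);ax=np.array([np.cos(t),np.sin(t)]);bay=np.array([.5052,.1448])+ax*.001
for along in(-.116,):
    g=bay+ax*(along-.014-.045-.060);print(g);delta([*g,.175],81.34)
E
```

```text
clock: 4.32
position: [0.4539, -0.3286, 0.1253]
tool_rot: [0.558, 0.83, -0.0, 0.0]
force: [0.3, -0.1, -1.1]
grip_width: 0.0154
gripper_force: 30.0
clock: 5.08
position: [0.4538, -0.3287, 0.1756]
tool_rot: [0.558, 0.83, -0.0, 0.001]
force: [0.2, -0.6, -1.3]
grip_width: 0.0159
gripper_force: 30.0
[ 0.46996646 -0.08653222]
clock 5.125 pos [ 0.4537 -0.3286  0.1752] d [ 0.218   0.1064 -0.    ] r [1.00e-04 8.00e-04 5.38e-01]
```

View pics/w2.png

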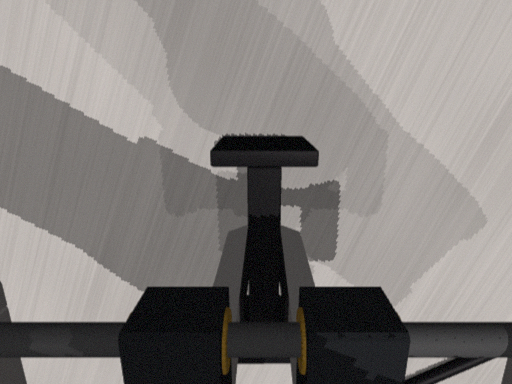

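Held and level: the blade's top strip spans (211,151)-(317,151) and the bar is vertical at column 264. I'll measure the blade in the tool frame.

```bash
python3 - <<'E'
from workcell import env
from h import *
c=np.load('pics/w2.npy',allow_pickle=True).item()
s=env.get_state();q=R.from_quat(s['tool_rot'])
for z in(.104,.106,.108):
    P=ray(c,[(211,151),(317,151),(212,165),(317,165)],z);print(z,q.inv().apply(P-s['position']).round(4).tolist(),np.linalg.norm(P[0]-P[1]))
E
```

```text
0.104 [[0.0561, -0.0247, 0.0711], [0.0561, 0.0247, 0.0711], [0.0494, -0.0245, 0.0712], [0.0494, 0.025, 0.0711]] 0.04940650304396533
0.106 [[0.0564, -0.0244, 0.0691], [0.0564, 0.0244, 0.0691], [0.0498, -0.0242, 0.0692], [0.0498, 0.0247, 0.0691]] 0.04876451580352686
0.108 [[0.0567, -0.0241, 0.0671], [0.0567, 0.024, 0.0671], [0.0503, -0.0239, 0.0672], [0.0502, 0.0243, 0.0671]] 0.048122528563088345
```

```bash
python3 drive.py '0.012 0.006 0 0 0 0.03;0.036 0.018 0 0 0 0.09;0.066 0.032 0 0 0 0.16;0.1 0.049 0 0 0 0.245;0.134 0.065 0 0 0 0.33;0.164 0.08 0 0 0 0.4;0.19 0.093 0 0 0 0.465;0.209 0.102 0 0 0 0.51;0.218 0.106 0 0 0 0.532;0.2205 0.1075 0 0 0 0.538'; python3 drive.py '0 0 0 0 0 0;0 0 0 0 0 0;0 0 0 0 0 0'
cat > look.py <<'E'
import sys
from workcell import env
from h import *
from go import delta
n=sys.argv[1];c=env.camera('wrist');t=env.camera('top')
np.save(f'pics/{n}.npy',c,allow_pickle=True);np.save(f'pics/{n}t.npy',t,allow_pickle=True)
cv2.imwrite(f'pics/{n}.png',c['image'])
cv2.imwrite(f'pics/{n}t.png',t['image'])
hsv=cv2.cvtColor(t['image'],cv2.COLOR_BGR2HSV)
o=((hsv[...,0]<18)&(hsv[...,1]>150)&(hsv[...,2]>60)).astype(np.uint8);o[:168]=0
k=np.argwhere(o)[:,::-1]
a=np.radians(81.34);ax=np.array([np.cos(a),np.sin(a)]);nn=np.array([-ax[1],ax[0]]);bay=np.array([.5052,.1448])+ax*.001
v=ray(t,k.mean(0),.026)[0,:2]-bay if len(k) else np.zeros(2);print('vial amber px',len(k),'along',v@ax,'across',v@nn)
s=env.get_state();p=s['position'][:2]-bay;x=R.from_quat(s['tool_rot']).apply([1,0,0])
print('tcp along',p@ax,'across',p@nn,'z',s['position'][2],'blade face',p@ax+.057,'yaw',np.degrees(np.arctan2(x[1],x[0])),'F',s['force'].round(1),s['grip_width'],s['gripper_force'],s['clock'])
E
python3 look.py a
```

```text
clock: 6.38
position: [0.47, -0.0832, 0.1747]
tool_rot: [0.758, 0.652, -0.0, 0.0]
force: [0.0, -0.0, -1.2]
grip_width: 0.0159
gripper_force: 30.0
clock: 6.75
position: [0.4701, -0.0843, 0.175]
tool_rot: [0.759, 0.652, -0.0, 0.0]
force: [-0.1, 0.6, -1.5]
grip_width: 0.0159
gripper_force: 30.0
vial amber px 0 along 0.0 across 0.0
tcp along -0.2325630366441064 across 0.00020174417283285416 z 0.17504392027186302 blade face -0.1755630366441064 yaw 81.32050054134443 F [ 1.4 -0.4 -1.1] 0.015548876809778874 29.98774141073227 6.85
```

View pics/a.png

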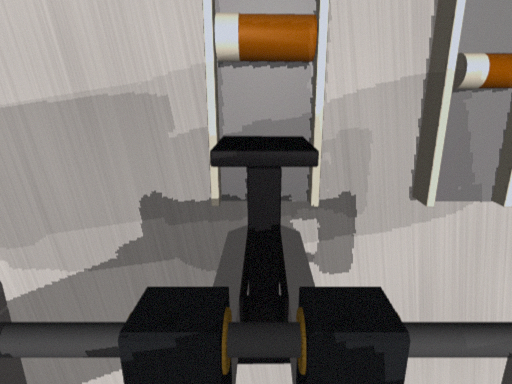

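Wrist view: the blade is over the open end of the wide track, between walls at columns ~213 and ~319. The vial is ahead at (265,38). I'll check lateral centring by ray.

```bash
python3 - <<'E'
from workcell import env
from h import *
c=np.load('pics/a.npy',allow_pickle=True).item();im=c['image'].astype(int)
s=env.get_state();q=R.from_quat(s['tool_rot'])
for r in(90,110,125):
    b=im[r].min(1);w=np.flatnonzero(b>np.percentile(b[195:335],100)*.75);w=w[(w>195)&(w<335)]
    L=w[w<265];Rr=w[w>265];px=[(L.mean(),r),(Rr.mean(),r)]
    print(r,L.min(),L.max(),Rr.min(),Rr.max(),[q.inv().apply(p-s['position']).round(4).tolist() for p in ray(c,px,.026)])
o=(im[...,2]>90)&(im[...,0]<50);o[:,:200]=0;o[:,330:]=0;k=np.argwhere(o)
print('vial rows',k[:,0].min(),k[:,0].max(),[q.inv().apply(p-s['position']).round(4).tolist() for p in ray(c,[(265,38),(265,k[:,0].max())],.026)])
E
```

```text
90 196 214 316 334 [[0.0843, -0.0391, 0.149], [0.0843, 0.0409, 0.149]]
110 196 215 315 334 [[0.0714, -0.0394, 0.149], [0.0714, 0.0412, 0.149]]
125 196 215 315 334 [[0.0614, -0.0399, 0.149], [0.0614, 0.0417, 0.149]]
vial rows 14 372 [[0.1161, 0.0009, 0.1489], [-0.1482, 0.0011, 0.1492]]
```

```bash
python3 drive.py '0 0.001 0.006 0 0 0;0 0.001 0.016 0 0 0;0 0.001 0.026 0 0 0;0 0.001 0.031 0 0 0;0 0.001 0.032 0 0 0;0 0.001 0.032 0 0 0'; python3 drive.py '0.004 0 0 0 0 0;0.012 0 0 0 0 0;0.022 0 0 0 0 0;0.03 0 0 0 0 0;0.036 0 0 0 0 0;0.041 0 0 0 0 0;0.046 0 0 0 0 0;0.052 0 0 0 0 0;0.058 0 0 0 0 0;0.064 0 0 0 0 0'; python3 look.py b
```

```text
clock: 7.6
position: [0.4713, -0.0839, 0.1431]
tool_rot: [0.758, 0.652, -0.0, 0.0]
force: [-0.1, 0.2, -1.8]
grip_width: 0.0156
gripper_force: 30.0
clock: 8.85
position: [0.4809, -0.0203, 0.143]
tool_rot: [0.758, 0.652, -0.0, 0.0]
force: [0.3, -0.5, 0.0]
grip_width: 0.0156
gripper_force: 30.0
vial amber px 0 along 0.0 across 0.0
tcp along -0.16756245566690392 across -0.0008133601316218574 z 0.14305468456711035 blade face -0.11056245566690392 yaw 81.39343340891345 F [ 0.2 -0.6 -1.2] 0.015716988321816696 29.98769313097 8.95
```

View pics/b.png

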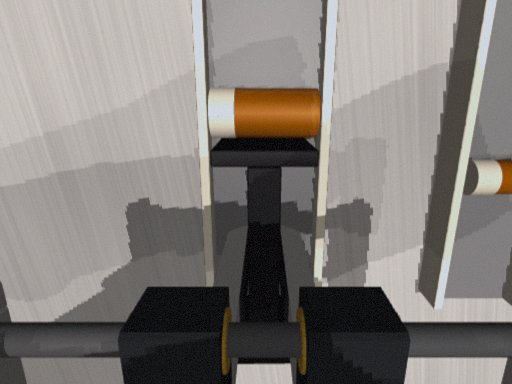

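The vial at (265,113) lies square and is being pushed by the blade. About 98 mm of travel remains, so I'll continue.

```bash
python3 drive.py '0.004 0 0 0 0 0;0.011 0 0 0 0 0;0.018 0 0 0 0 0;0.026 0 0 0 0 0;0.034 0 0 0 0 0;0.042 0 0 0 0 0;0.05 0 0 0 0 0;0.057 0 0 0 0 0;0.063 0 0 0 0 0;0.068 0 0 0 0 0'; python3 drive.py '0.005 0 0 0 0 0;0.011 0 0 0 0 0;0.017 0 0 0 0 0;0.022 0 0 0 0 0;0.026 0 0 0 0 0;0.028 0 0 0 0 0;0.029 0 0 0 0 0;0.029 0 0 0 0 0;0.029 0 0 0 0 0'; python3 look.py c
```

```text
clock: 10.2
position: [0.4911, 0.0469, 0.1429]
tool_rot: [0.758, 0.652, -0.0, 0.0]
force: [0.4, -0.1, -0.5]
grip_width: 0.0159
gripper_force: 30.0
clock: 11.32
position: [0.4954, 0.075, 0.1429]
tool_rot: [0.759, 0.652, -0.0, 0.0]
force: [-0.7, -0.3, -0.1]
grip_width: 0.0156
gripper_force: 30.0
vial amber px 0 along 0.0 across 0.0
tcp along -0.07143115967032455 across -0.0008051163696434277 z 0.14294888299234382 blade face -0.014431159670324552 yaw 81.33301286710065 F [-0.8 -0.9 -0.6] 0.015617727727723484 29.987618029117584 11.425
```

View pics/c.png

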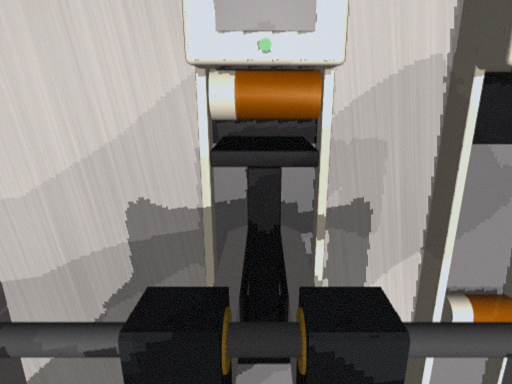

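The vial lies square in the dark recess at (265,95), against the reader. Now I'll back off, lift and retreat past the open end.

```bash
python3 drive.py '-0.004 0 0 0 0 0;-0.014 0 0 0 0 0;-0.03 0 -0.003 0 0 0;-0.055 0 -0.01 0 0 0;-0.085 0 -0.018 0 0 0;-0.118 0 -0.025 0 0 0;-0.15 0 -0.028 0 0 0;-0.178 0 -0.028 0 0 0;-0.2 0 -0.028 0 0 0;-0.215 0 -0.028 0 0 0'; python3 drive.py '-0.01 0 0 0 0 0;-0.025 0 0 0 0 0;-0.05 0 0 0 0 0;-0.075 0 0 0 0 0;-0.095 0 0 0 0 0;-0.108 0 0 0 0 0;-0.115 0 0 0 0 0;-0.115 0 0 0 0 0;-0.115 0 0 0 0 0'; python3 look.py d; python3 go.py .4454 -.2497 .1255 81.34
```

```text
clock: 12.68
position: [0.4623, -0.1392, 0.1713]
tool_rot: [0.759, 0.651, -0.0, 0.001]
force: [-0.0, -0.6, -0.9]
grip_width: 0.0157
gripper_force: 30.0
clock: 13.8
position: [0.4459, -0.2504, 0.1712]
tool_rot: [0.758, 0.652, -0.0, 0.0]
force: [0.6, 0.3, -1.1]
grip_width: 0.0157
gripper_force: 30.0
vial amber px 283 along 0.009447219299528582 across -0.009522257188936746
tcp along -0.40068108348717296 across -0.0009009007555046671 z 0.17123840257808176 blade face -0.34368108348717297 yaw 81.39507945747191 F [-0.1  0.4 -1.6] 0.015654879855713292 29.98767077922821 13.9
clock 13.9 pos [ 0.4459 -0.2505  0.1712] d [ 0.0007 -0.0006  0.0457] r [0.0005 0.0007 0.001 ]
```

View pics/dt.png

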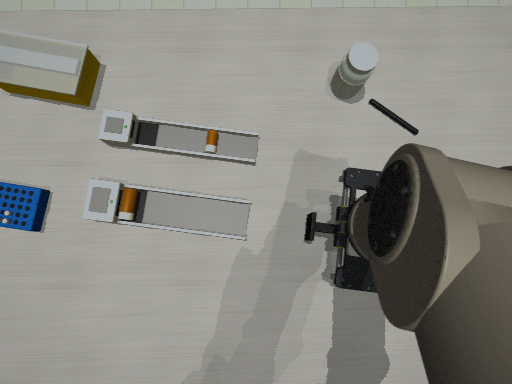

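The vial (129,203) sits in the recess against the reader, and the short vial is untouched at (211,141). The bench under the paddle is free, so I'll set it down and release.

```bash
python3 drive.py '0 0 0.006 0 0 0;0 0 0.017 0 0 0;0 0 0.028 0 0 0;0 0 0.037 0 0 0;0 0 0.042 0 0 0;0 0 0.044 0 0 0;0 0 0.0455 0 0 0;0 0 0.0455 0 0 0;0 0 0.0455 0 0 0'; python3 drive.py '0 0 0 0 0 0;0 0 0 0 0 0;0 0 0 0 0 0;0 0 0 0 0 0;0 0 0 0 0 0' 0.06
```

```text
clock: 15.02
position: [0.4459, -0.2511, 0.1259]
tool_rot: [0.758, 0.652, -0.0, 0.001]
force: [0.4, 0.3, -0.7]
grip_width: 0.0158
gripper_force: 30.0
clock: 15.65
position: [0.4458, -0.251, 0.1257]
tool_rot: [0.758, 0.652, -0.0, 0.0]
force: [-0.1, -0.2, 0.1]
grip_width: 0.0592
gripper_force: 0.0
```

```bash
python3 drive.py '0 0 -0.008 0 0 0;0 0 -0.025 0 0 0;0 0 -0.05 0 0 0;0 0 -0.08 0 0 0;0 0 -0.11 0 0 0;0 0 -0.13 0 0 0;0 0 -0.142 0 0 0;0 0 -0.145 0 0 0;0 0 -0.145 0 0 0'; python3 look.py e; python3 - <<'E'
from workcell import env
import cv2;cv2.imwrite('pics/es.png',env.camera('side')['image'])
E
```

```text
clock: 16.77
position: [0.4455, -0.2509, 0.2705]
tool_rot: [0.758, 0.652, -0.0, 0.0]
force: [0.0, -0.1, 0.7]
grip_width: 0.0598
gripper_force: 0.0
vial amber px 293 along 0.009548109775491732 across -0.009391724771653441
tcp along -0.4010842579800703 across -0.0004900954888448188 z 0.2700562389738973 blade face -0.3440842579800703 yaw 81.35275072701556 F [ 0.2 -0.2 -0.3] 0.0598668792111246 0.0 16.875
```

View pics/es.png

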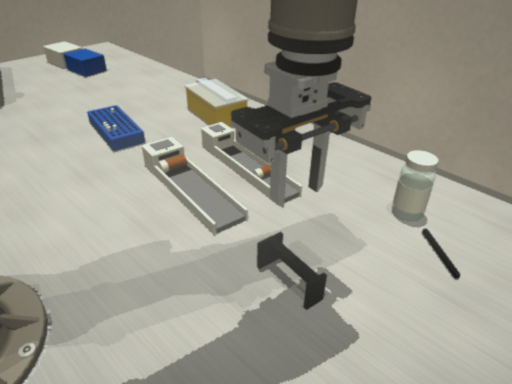

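The paddle stands on both feet at (290,270), the gripper is clear above it, and the vial is in the recess at (174,163). Handing in.

```bash
python3 -c "
from workcell import env
print(env.sign_off())"
```

```text
the job is handed in; nothing more can be done
None
```

I handed the job in at about 17 s on the clock, though the hand-in returned no verdict: the longer vial rests square in the wide track's recess against the reader, the shorter vial is where it lay, and the paddle stands released on both feet.

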